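# Breakfast board out from under the tins

## Task

Draw the wooden breakfast board out from under the two stacked tins: press your fingertips on its ribbed rubber mat, with about 12 N (18 N at the very most), and slide it out towards you beneath the steel rail, so that the rail holds the tins back and they settle on the worktop behind it, upright and one still on the other. Leave the board lying wholly on this side of the rail, about a finger's width clear of it, then lay the lemon gently on the board. Do not touch or tip the tins, and leave everything else where it is.

Things in the scene. Friction and masses are not known exactly. Their poses are not given: they have to be found in the camera images.
- rail: Low steel guard rail fixed to the worktop: round bar 10 mm thick along its y, polished, centre 30 mm up (underside 25 mm, top 35 mm), on two posts 184 mm apart (y = -92, +92 mm) with round feet 34 mm across. Origin on the worktop under the bar's middle. The tins stand on its +x side (away from the robot); the board is drawn out along -x, between the posts, under the bar.
- board: Wooden breakfast board, 240 mm (x) by 130 mm (y), top 6 mm above the worktop, 0.24 kg. Origin at the centre of its underside. Lies flat under the rail on smooth runners (friction about 0.12), its x about parallel to the rail's; too wide and flat to grasp. The tins stand on its far (+x) end; friction (about 0.3) carries them along until they meet the rail.
- pad_place (a point): Place to press: point at board x = -75 mm, y = 0, at the wood's top (6 mm above the worktop), under the flat black rubber mat on the board's near part (board x = -117 to +20 mm, 122 mm wide). The mat's top is 8 to 23 mm above the worktop, differently each time and not reported: feel for it. 10 to 15 N drags board and tins, much less slips, over 18 N is too much.
- pad_top (a joint): How far the rubber mat is squashed, in m: 0 unloaded, growing as it is pressed, 0.067 mm per N (0.0008 at 12 N, 0.0012 at 18 N). It tells nothing of the height at which the mat stands; the reading is noisy.
- tin_wide: Lower tin of the stack, 75 mm diameter, 58 mm high, 0.26 kg, standing on the far end of the board behind the rail (gap to the bar 5 to 17 mm). Origin at the centre of its underside, z up.
- tin_small: Upper tin, 57 mm diameter, 72 mm high, 0.18 kg, standing on the lower tin. Origin at the centre of its underside, z up.
- lemon: Lemon, 79 mm long (x) by 57 mm (y) by 58 mm high, 0.12 kg, on the worktop to one side. Origin at its underside as it lies at the start, centre 29 mm above; grasp it across its y axis.
- mandarin: Bystander: mandarin, 48 mm across, on the other side from the lemon. Leave it.
- mug: Bystander: white mug, 84 mm across without its handle, 93 mm high, left of the rail. Leave it.
- glass: Bystander: drinking glass, 62 mm across, 86 mm high, right of the rail. Leave it.
- butter: Bystander: foil-wrapped block of butter, 73 x 102 x 37 mm, on the right. Leave it.
Mind the look-alikes: they are no part of the job. Several things look just like the lemon: the one meant starts farthest to the robot's right.

How it is judged:
By the outcome, as a careful person would: the job done as asked, in the order asked, and still so for the second after the job is handed in, with the robot touching nothing.
It also fails if it takes over 70 s, if anything falls off the work surface, if the arm or the gripper's body presses on something with over 40 N, if the wrist force passes 120 N, or if a joint passes its speed limit or range.

## Robot

A 7-joint arm with a two-finger parallel gripper is mounted at the origin on a cart in front of the work surface, level with it; the furniture and walls round the work are solid. World frame = base frame: x ahead of the robot, y to its left, z up, the work surface at z = 0. Lengths are in mm, angles in rad, forces in N, time in s.
With the tool pointing down it reaches from about 350 to 900 mm from the base axis. Payload 19.9 kg.
Tool frame: the origin (TCP) lies at the very end of the fingers, on their centre line; the grasp point (between the pads) lies 19 mm behind it; z points along the fingers, y is the line along which they close (so a half turn about z gives the same grasp; the last joint's range is limited). The gripper opens to 94 mm and grips with 3 to 60 N. Pads are 16 mm wide; open, the fingers measure 119 mm over their backs; the gripper's body (75 mm by 177 mm) begins 78 mm behind the grasp point.
Start: joints at [1.28, 0.417, -0.01, 1.614, 0.005, 1.111, -0.053], TCP at [154.499, -605.579, 182.925] pointing down, gripper open.
Joint ranges: [-2.81, 2.81], [-0.39, 2.02], [-1.27, 1.25], [0.06, 2.57], [-1.19, 4.33], [0.19, 2], [-2.82, 2.82]. Speed limits (rad/s): [1.89, 1.89, 2.39, 2.39, 3.01, 3.01, 3.01].

## Interface

Orientations are given as a 3x3 rotation matrix whose columns are the frame's x, y, z axes.
In Python, from cell import env, viewer, job gives the robot as it stands. The module is installed in compiled form; this text tells all that it offers.
- The arm moves only by the tool play_rows, never from a script. Its argument "moves" is a list of rows, each a list of 3 entries, a list of its own where there are three numbers: the turn, a rotation vector about the tool's x, y, z in degrees, then the shift along the tool's x, y, z in m, then the closure, from 0 (fully open) to 1 (shut). In form: [[[ax, ay, az], [x, y, z], claw], ...]. A call has 1 to 8 rows; each row shifts and turns the commanded pose from where the row before left it, along the tool's axes as they then stand; what a row does not reach is not made up. A row lasts 1/12 s, in which the tool goes at most 41.7 mm and 7.16 degrees, less where a joint would pass 70% of its speed; a pose out of reach is approached as far as the arm can. A call with a gripper value outside its range is refused whole. The fingers move at their own pace and stop on an object; "newtons" is the grip in N (left out, the last holds). Time passes only in rows, so rows that do not move let the fingers close. It gives the time, the measured TCP pose, the force, the opening and the grip force at its end, in the units of the state.
- env.get_state(): the state, without advancing time (a new reading comes with each control period).
- viewer.snapshot(name): name is "side" or "top" or "wrist"; returns the picture (420x560x3 uint8, red, green, blue); there is no depth.
- viewer.camera_model(name): a dict with "mtx" (3x3 intrinsics, pixels), "k1" (the pictures are not rectified: a ray, as slopes to the right and down, at radius r is drawn at 1 + k1 r^2 times it, then the intrinsics apply), "cam_to_world" (4x4, takes a point from camera to world coordinates). Camera axes: x right, y down, z forward; pixel columns grow to the right and rows downward; lengths in mm; the calibration is good to about 2 mm. A picture is of the moment at which its call begins: read the wrist's pose just before it. camera_model takes no time and is no camera call; for the wrist camera it gives the pose at the moment of the call.
- job.sign_off(): hands the job in; it is judged then, once.
The state is a dict: "clock": time; "joint_pos": joint angles; "dq": joint speeds; "joint_efforts": joint torques, N m; "tcp_pos": TCP position; "tcp_rot": TCP orientation; "ft_force": force on the tool from outside, world axes, zero at the start; "moment": the same for the moment, N m; "width": finger opening in mm; "grasp_force": force on a finger pad.
Only numpy, scipy, OpenCV 4.12 (cv2) and the standard library are available. Lean on these libraries where they do the work, as an engineer would, in place of code of your own. Each camera call takes 0.05 s, during which the arm holds its last target. There are 200 camera calls.

## Working session

There is one attempt and no reset: what is moved stays moved. The work goes in short steps, Python scripts to look and compute and a tool call to move; the robot and the scene stay as the last step left them, time stands still between calls to the robot, and variables do not carry over. Pictures are saved under pics/ and viewed, at most 10 in all, crops included, and the job is handed in when it is done.

Besides the shell and the picture viewer there is one more tool, called after "Request:" by a JSON object that holds its "method" and its "body". play_rows: Moves the arm, as the interface text tells. Its arguments: {"type":"object","properties":{"moves":{"type":"array","items":{"type":"array"}},"newtons":{"type":"number"}},"required":["moves"]}

```bash
mkdir -p pics
cat > h.py <<'E'
import numpy as np, cv2
from cell import env, viewer, job
def snap(n,f=None):
    m=viewer.camera_model(n); im=np.array(viewer.snapshot(n))
    if f: cv2.imwrite('pics/'+f,im[:,:,::-1])
    return im,m
def ray(m,u,v):
    K=np.array(m['mtx']);T=np.array(m['cam_to_world']);k=m['k1']
    d=np.array([(u-K[0,2])/K[0,0],(v-K[1,2])/K[1,1]]);s=d.copy()
    for _ in range(30): s=d/(1+k*(s@s))
    return T[:3,3],T[:3,:3]@np.array([s[0],s[1],1])
def plane(m,u,v,z):
    o,d=ray(m,u,v); return o+d*(z-o[2])/d[2]
def proj(m,p):
    T=np.array(m['cam_to_world']);K=np.array(m['mtx'])
    c=T[:3,:3].T@(np.array(p,float)-T[:3,3]); s=c[:2]/c[2]; s=s*(1+m['k1']*(s@s))
    return K[0,0]*s[0]+K[0,2],K[1,1]*s[1]+K[1,2]
def tri(a,b):
    (o1,d1),(o2,d2)=a,b
    d1=d1/np.linalg.norm(d1);d2=d2/np.linalg.norm(d2)
    t=np.linalg.lstsq(np.c_[d1,-d2],o2-o1,rcond=None)[0]
    p,q=o1+t[0]*d1,o2+t[1]*d2
    return (p+q)/2,np.linalg.norm(p-q)
E
python3 - <<'E'
from h import *
for n in('top','side'):
    im,m=snap(n,n+'0.png');print(n,np.round(m['cam_to_world'],2).tolist(),np.round(m['mtx'],1).tolist(),m['k1'])
s=env.get_state();print({k:np.round(v,3).tolist() for k,v in s.items()})
E
```

```text
top [[-0.0, -0.99, 0.1, 478.98], [-1.0, 0.0, 0.02, -33.54], [-0.02, -0.1, -0.99, 1090.77], [0.0, 0.0, 0.0, 1.0]] [[391.2, 0.0, 281.0], [0.0, 391.2, 212.3], [0.0, 0.0, 1.0]] -0.03455209908957938
side [[-1.0, -0.02, 0.01, 578.72], [-0.02, 0.71, -0.7, 856.91], [0.01, -0.7, -0.71, 996.15], [0.0, 0.0, 0.0, 1.0]] [[429.8, 0.0, 279.0], [0.0, 429.8, 212.7], [0.0, 0.0, 1.0]] -0.020328373325936677
{'clock': 0.1, 'joint_pos': [1.279, 0.418, -0.01, 1.614, 0.005, 1.111, -0.053], 'dq': [0.001, 0.0, -0.001, -0.002, -0.001, -0.0, 0.003], 'joint_efforts': [0.002, -85.258, 0.64, -42.669, -0.049, 0.017, 0.0], 'tcp_pos': [154.421, -605.284, 182.426], 'tcp_rot': [[0.969, 0.247, -0.0], [0.247, -0.969, 0.001], [-0.0, -0.001, -1.0]], 'ft_force': [-0.34, -1.167, -0.32], 'moment': [0.043, -0.013, 0.036], 'grasp_force': 0.0, 'width': 93.871}
```

View pics/top0.png

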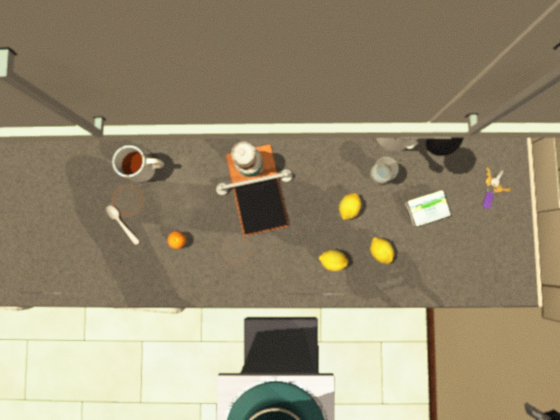

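View pics/side0.png

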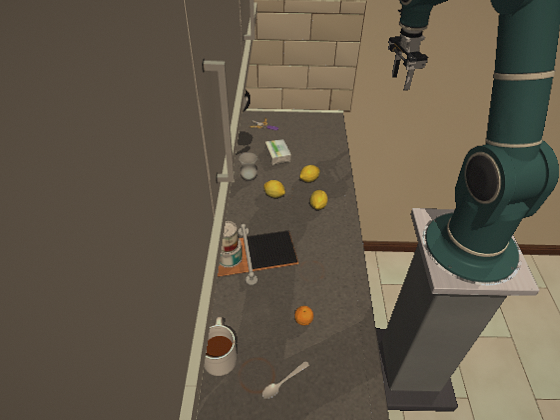

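The pictures show the rail feet at top (221,189) and (287,176), the mat centre at about (261,205) and the tins at about (246,155). There are three lemons: A (349,206), B (334,261) and C (382,250). C has the largest column, so it's farthest to the robot's right. I'll check that numerically and in a crop.

Run:
```python
from h import *
ims={n:snap(n) for n in('top','side')}
np.set_printoptions(precision=1,suppress=True)
def blobs(im,lo,hi,amin):
    hsv=cv2.cvtColor(im,cv2.COLOR_RGB2HSV); k=cv2.inRange(hsv,lo,hi)
    k=cv2.morphologyEx(k,cv2.MORPH_CLOSE,np.ones((3,3)))
    cs,_=cv2.findContours(k,cv2.RETR_EXTERNAL,cv2.CHAIN_APPROX_NONE)
    return [c for c in cs if cv2.contourArea(c)>amin]
L={}
for n in ims:
    im,m=ims[n]; L[n]=[]
    for c in blobs(im,(20,120,90),(34,255,255),80):
        M=cv2.moments(c);u,v=M['m10']/M['m00'],M['m01']/M['m00']
        if n=='top' and u>450 : continue
        p=plane(m,u,v,29);
        P=np.array([plane(m,*q[0],29)[:2] for q in c],np.float32)
        r=cv2.fitEllipse(P)
        w,V=np.linalg.eigh(np.cov(P.T)); a=np.degrees(np.arctan2(V[1,1],V[0,1]))
        L[n].append((u,v)); print(n,'lemon',np.array([u,v]),p,'size',np.array(r[1]),'long axis yaw',a)
for a in L['top']:
  for b in L['side']:
    p,g=tri(ray(ims['top'][1],*a),ray(ims['side'][1],*b))
    if g<8 and 0<p[2]<60: print('tri',np.array(a),p,g)
im,m=ims['top']
for nm,z,lo,hi in(('mat',15,(0,0,0),(180,255,28)),):
  for c in blobs(im[130:260,210:300],lo,hi,300):
    c=c+[210,130]; P=np.array([plane(m,*q[0],z)[:2] for q in c],np.float32);r=cv2.minAreaRect(P);print(nm,r,cv2.boxPoints(r))
for c in blobs(im[130:260,210:300],(0,120,50),(18,255,255),60):
    c=c+[210,130]; P=np.array([plane(m,*q[0],6)[:2] for q in c],np.float32);r=cv2.minAreaRect(P);print('wood',r[0],r[1],r[2],cv2.boxPoints(r).tolist())
for n in ims:
    print(n,'rail feet z0', *[plane(ims[n][1],u,v,3) for u,v in ([(221,189),(287,176)] if n=='top' else [(251,281),(243,230)])])
a=cv2.resize(im[125:280,205:405],None,fx=4,fy=4,interpolation=cv2.INTER_CUBIC)[:600,:800]
cv2.imwrite('pics/crop1.png',a[:,:,::-1])
```

```text
top lemon [333.2 260.1] [ 459.8 -155.8   29. ] size [56.8 77. ] long axis yaw 75.45466509117121
top lemon [381.7 250.2] [ 485.9 -287.1   29. ] size [58.6 76.9] long axis yaw -142.07607153406533
top lemon [349.7 206. ] [ 606.4 -203.1   29. ] size [58.1 76.1] long axis yaw 149.6262154662497
side lemon [318.7 198.8] [ 460.5 -160.8   29. ] size [54.6 87.3] long axis yaw 82.8747676207168
side lemon [274.1 188. ] [ 607.7 -208.1   29. ] size [65.5 83.2] long axis yaw 106.9822951889375
side lemon [309.3 172.7] [ 487.6 -291.7   29. ] size [62.8 88.9] long axis yaw 73.57144178252298
tri [333.2 260.1] [ 460.5 -155.3   34.2] 1.2005092566918074
tri [381.7 250.2] [ 486.9 -286.1   33.6] 2.111863995653473
tri [349.7 206. ] [ 606.7 -202.4   33.9] 1.7797997673742287
wood (607.1552734375, 41.770591735839844) (139.39895629882812, 133.5089111328125) 12.365361213684082 [[524.777587890625, 92.05068969726562], [553.3677978515625, -38.36106872558594], [689.532958984375, -8.509506225585938], [660.9427490234375, 121.90225219726562]]
wood (733.32080078125, 69.5224838256836) (89.15359497070312, 134.65924072265625) 11.948975563049316 [[675.7699584960938, 126.16401672363281], [703.6498413085938, -5.577462196350098], [790.8716430664062, 12.880950927734375], [762.9917602539062, 144.6224365234375]]
top rail feet z0 [659.2 154.2   3. ] [695.4 -32.3   3. ]
side rail feet z0 [661.4 152.1   3. ] [699.3 -39.3   3. ]
```

View pics/crop1.png

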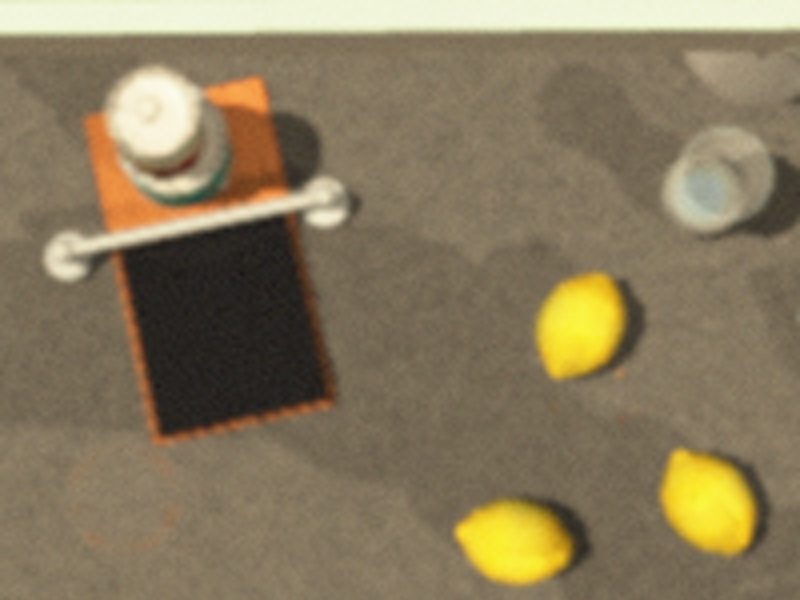

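Crop: lemon C (top pixel 382,250) is at y≈-287, against -203 for A and -155 for B, so it is the one meant. Its centre is at about (486,-287), z≈30, with the long axis at yaw 38°. The board centre is at about (658,53), yaw 12.2°, and its length measures 243 mm, which fits. The rail's middle is at about (678,60), yaw 11°. I'll move above the press point, about (585,37).

Request:
{"method": "play_rows", "body": {"moves": [[[0, 0, 2.3], [0.015, -0.014, 0], 0.5], [[0, 0, 0], [0.0277, -0.0269, 0], 0.5], [[0, 0, 0], [0.0277, -0.0269, 0], 0.5], [[0, 0, 0], [0.0277, -0.0269, 0], 0.5], [[0, 0, 0], [0.0277, -0.0269, 0], 0.5], [[0, 0, 0], [0.0277, -0.0269, 0], 0.5], [[0, 0, 0], [0.0277, -0.0269, 0], 0.5], [[0, 0, 0], [0.0277, -0.0269, 0], 0.5]]}}

```text
clock: 0.87
tcp_pos: [316.6, -362.1, 183.0]
tcp_rot: [[0.978, 0.208, -0.0], [0.208, -0.978, -0.0], [-0.0, 0.0, -1.0]]
ft_force: [1.7, -0.6, 1.2]
width: 47.9
grasp_force: 0.0
```

Request:
{"method": "play_rows", "body": {"moves": [[[0, 0, 0], [0.0277, -0.0269, 0], 0.5], [[0, 0, 0], [0.0277, -0.0269, 0], 0.5], [[0, 0, 0], [0.0277, -0.0269, 0], 0.5], [[0, 0, 0], [0.0277, -0.0269, 0], 0.5], [[0, 0, 0], [0.0277, -0.0269, 0], 0.5], [[0, 0, 0], [0.0277, -0.0269, 0], 0.5], [[0, 0, 0], [0.0277, -0.0269, 0], 0.5], [[0, 0, 0], [0.0277, -0.0269, 0], 0.5]]}}

```text
clock: 1.53
tcp_pos: [488.7, -105.4, 183.1]
tcp_rot: [[0.978, 0.208, 0.0], [0.208, -0.978, -0.0], [0.0, 0.0, -1.0]]
ft_force: [0.7, 0.1, -0.2]
width: 46.9
grasp_force: 0.0
```

Request:
{"method": "play_rows", "body": {"moves": [[[0, 0, 0], [0.0277, -0.0269, 0], 0.5], [[0, 0, 0], [0.0277, -0.0269, 0], 0.5], [[0, 0, 0], [0.0277, -0.0269, 0], 0.5], [[0, 0, 0], [0.023, -0.023, 0], 0.5], [[0, 0, 0], [0.0118, -0.0118, 0], 0.5], [[0, 0, 0], [0.006, -0.0055, 0], 0.5], [[0, 0, 0], [0, 0, 0], 0.5]]}}

```text
clock: 2.12
tcp_pos: [584.2, 38.3, 182.6]
tcp_rot: [[0.978, 0.21, -0.001], [0.21, -0.978, 0.001], [-0.0, -0.001, -1.0]]
ft_force: [-0.7, -0.6, 0.5]
width: 47.1
grasp_force: 0.0
```

Run:
```python
from h import *
s=env.get_state();print(s['tcp_pos'],s['ft_force'])
im,m=snap('wrist','w1.png'); print(np.round(m['cam_to_world'],2).tolist())
for p in [(658,52.8,6),(584.7,37,10),(678,59.5,30),(678-17.9,59.5+90.3,30),(678+17.9,59.5-90.3,30)]: print(p,np.round(proj(m,p)))
```

```text
[584.24855929  38.30519332 182.55942021] [-0.73445877 -0.63569893  0.50457283]
[[0.21, -0.94, -0.28, 666.91], [-0.98, -0.2, -0.06, 55.93], [-0.0, 0.29, -0.96, 384.26], [0.0, 0.0, 0.0, 1.0]]
(658, 52.8, 6) [275. 114.]
(584.7, 37, 10) [275. 185.]
(678, 59.5, 30) [273.  92.]
(660.1, 149.8, 30) [177.  91.]
(695.9, -30.799999999999997, 30) [368.  94.]
```

View pics/w1.png

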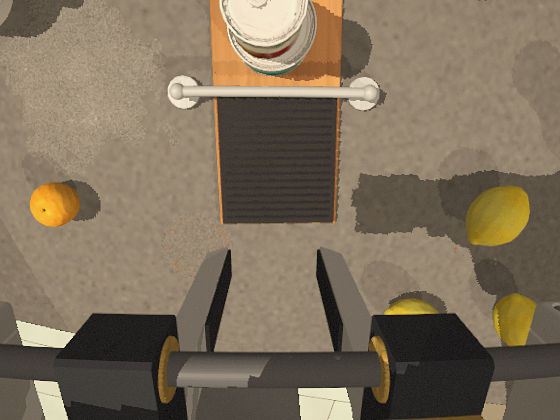

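The wrist view shows the bar ends at (176,91) and (372,94), the board's near corners at (219,224) and (338,222), and the mat with the tins behind the bar.

Run:
```python
from h import *
np.set_printoptions(precision=1,suppress=True)
m=viewer.camera_model('wrist')
for u,v,z in [(219,224,6),(338,222,6),(213,60,6),(341,60,6),(176,91,30),(372,94,30),(184,93,2),(364,94,2)]: print(u,v,plane(m,u,v,z))
im=cv2.imread('pics/w1.png');hsv=cv2.cvtColor(im,cv2.COLOR_BGR2HSV)
k=cv2.inRange(hsv,(5,110,60),(20,255,255))
for v in range(110,221,10):
    x=np.where(k[v,195:360])[0]+195; print(v,x.min(),x.max(),plane(m,x.min(),v,6)[:2],plane(m,x.max()+1,v,6)[:2])
```

```text
219 224 [526.7  87.2   6. ]
338 222 [557.1 -43.3   6. ]
213 60 [696.5 122.8   6. ]
341 60 [723.4  -2.7   6. ]
176 91 [659.7 148.6  30. ]
372 94 [696.4 -36.1  30. ]
184 93 [658.8 147.5   2. ]
364 94 [696.9 -35.1   2. ]
110 214 339 [648.3 113.3] [675.6 -14. ]
120 215 339 [638.5 110.6] [665.8 -16.6]
130 215 338 [628.4 108.8] [655.6 -18.2]
140 216 338 [618.3 106. ] [645.6 -20.8]
150 216 338 [607.9 104.3] [635.4 -23.5]
160 217 337 [597.6 101.4] [624.8 -25.2]
170 217 337 [586.9  99.6] [614.3 -28. ]
180 218 336 [576.3  96.7] [603.4 -29.7]
190 218 336 [565.3  94.8] [592.6 -32.6]
200 219 336 [554.4  91.9] [581.6 -35.6]
210 220 335 [543.2  88.8] [570.3 -37.5]
220 220 335 [531.7  86.9] [558.9 -40.5]
```

Request:
{"method": "play_rows", "body": {"moves": [[[0, 0, 0], [0, 0.004, 0.015], 0.5], [[0, 0, 0], [0, 0, 0.03], 0.5], [[0, 0, 0], [0, 0, 0.035], 0.5], [[0, 0, 0], [0, 0, 0.03], 0.5], [[0, 0, 0], [0, 0, 0.02], 0.5], [[0, 0, 0], [0, 0, 0.01], 0.5], [[0, 0, 0], [0, 0, 0.008], 0.5], [[0, 0, 0], [0, 0, 0], 0.5]]}}

```text
clock: 2.83
tcp_pos: [584.4, 32.0, 34.4]
tcp_rot: [[0.978, 0.207, -0.001], [0.207, -0.978, -0.0], [-0.001, 0.0, -1.0]]
ft_force: [-0.0, 0.4, 0.9]
width: 47.1
grasp_force: 0.0
```

Run:
```python
from h import *
np.set_printoptions(precision=1,suppress=True)
s=env.get_state();print(s['tcp_pos'],s['ft_force'],s.keys())
im,m=snap('wrist','w2.png');H=m['cam_to_world'][2][3];print(H)
hsv=cv2.cvtColor(im,cv2.COLOR_RGB2HSV)
k=cv2.inRange(hsv,(5,110,60),(20,255,255))
for v in range(0,330,15):
    x=np.where(k[v])[0]
    if len(x): print(v,[ (int(g[0]),int(g[-1])) for g in np.split(x,np.where(np.diff(x)>2)[0]+1)])
```

```text
[584.4  32.   34.4] [-0.   0.4  0.9] dict_keys(['clock', 'joint_pos', 'dq', 'joint_efforts', 'tcp_pos', 'tcp_rot', 'ft_force', 'moment', 'grasp_force', 'width'])
236.06311872747946
0 [(159, 184), (205, 205), (210, 224), (227, 227), (230, 231), (235, 236), (278, 278), (325, 375)]
15 [(159, 197), (315, 315), (318, 374)]
30 [(161, 209), (299, 302), (309, 373)]
45 [(162, 226), (293, 373)]
60 [(163, 372)]
90 [(165, 167), (368, 371)]
105 [(166, 169), (367, 370)]
120 [(167, 170), (367, 370)]
135 [(169, 171), (366, 369)]
150 [(170, 172), (365, 368)]
165 [(171, 174), (365, 367)]
180 [(173, 175), (364, 366)]
195 [(174, 177), (363, 365)]
210 [(176, 178), (362, 365)]
225 [(177, 179), (361, 364)]
240 [(178, 181), (360, 363)]
255 [(180, 182), (359, 362)]
270 [(182, 184), (358, 360)]
285 [(183, 185), (357, 359)]
```

View pics/w2.png

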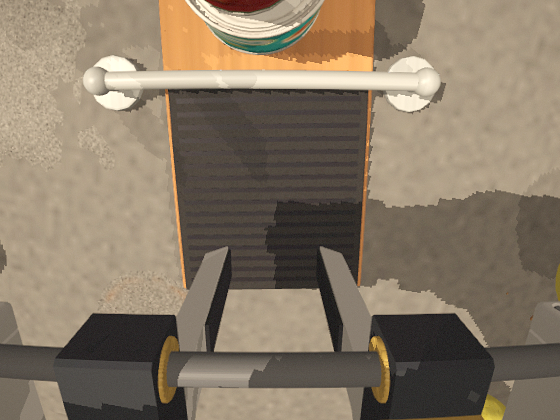

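Wrist view: the bar runs from (95,80) to (428,80), and the wood strips either side of the mat are 3 px wide. The mat-to-wood width ratio puts the mat top at about 11–13 mm. I'll go down to about 17 mm, then feel for it.

Request:
{"method": "play_rows", "body": {"moves": [[[0, 0, 0], [0, 0, 0.005], 0.5], [[0, 0, 0], [0, 0, 0.004], 0.5], [[0, 0, 0], [0, 0, 0.003], 0.5], [[0, 0, 0], [0, 0, 0.002], 0.5], [[0, 0, 0], [0, 0, 0.001], 0.5], [[0, 0, 0], [0, 0, 0.001], 0.5], [[0, 0, 0], [0, 0, 0], 0.5]]}}

```text
clock: 3.47
tcp_pos: [584.8, 33.0, 18.8]
tcp_rot: [[0.978, 0.208, -0.0], [0.208, -0.978, 0.0], [-0.0, -0.0, -1.0]]
ft_force: [-0.1, 0.2, 0.6]
width: 47.5
grasp_force: 0.0
```

Request:
{"method": "play_rows", "body": {"moves": [[[0, 0, 0], [0, 0, 0.0005], 0.5], [[0, 0, 0], [0, 0, 0.0005], 0.5], [[0, 0, 0], [0, 0, 0], 0.5]]}}

```text
clock: 3.72
tcp_pos: [584.8, 33.1, 17.9]
tcp_rot: [[0.978, 0.208, -0.0], [0.208, -0.978, 0.0], [-0.0, -0.0, -1.0]]
ft_force: [1.0, -0.2, -0.4]
width: 47.6
grasp_force: 0.0
```

Request:
{"method": "play_rows", "body": {"moves": [[[0, 0, 0], [0, 0, 0.0005], 0.5], [[0, 0, 0], [0, 0, 0.0005], 0.5], [[0, 0, 0], [0, 0, 0], 0.5]]}}

```text
clock: 3.97
tcp_pos: [584.8, 33.1, 16.9]
tcp_rot: [[0.978, 0.208, -0.0], [0.208, -0.978, 0.0], [-0.0, -0.0, -1.0]]
ft_force: [-1.0, -0.1, -0.4]
width: 46.9
grasp_force: 0.0
```

Request:
{"method": "play_rows", "body": {"moves": [[[0, 0, 0], [0, 0, 0.0005], 0.5], [[0, 0, 0], [0, 0, 0], 0.5]]}}

```text
clock: 4.13
tcp_pos: [584.8, 33.1, 16.4]
tcp_rot: [[0.978, 0.208, -0.0], [0.208, -0.978, 0.0], [-0.0, -0.0, -1.0]]
ft_force: [-1.2, -1.0, 0.7]
width: 46.9
grasp_force: 0.0
```

Request:
{"method": "play_rows", "body": {"moves": [[[0, 0, 0], [0, 0, 0.0004], 0.5], [[0, 0, 0], [0, 0, 0.0004], 0.5], [[0, 0, 0], [0, 0, 0], 0.5]]}}

```text
clock: 4.38
tcp_pos: [584.8, 33.1, 15.6]
tcp_rot: [[0.978, 0.208, -0.0], [0.208, -0.978, 0.0], [-0.0, -0.0, -1.0]]
ft_force: [0.1, -0.5, 0.3]
width: 46.8
grasp_force: 0.0
```

Request:
{"method": "play_rows", "body": {"moves": [[[0, 0, 0], [0, 0, 0.0004], 0.5], [[0, 0, 0], [0, 0, 0.0004], 0.5], [[0, 0, 0], [0, 0, 0], 0.5]]}}

```text
clock: 4.63
tcp_pos: [584.8, 33.1, 14.8]
tcp_rot: [[0.978, 0.208, -0.0], [0.208, -0.978, 0.0], [-0.0, -0.0, -1.0]]
ft_force: [-0.1, 0.4, -0.7]
width: 47.2
grasp_force: 0.0
```

Request:
{"method": "play_rows", "body": {"moves": [[[0, 0, 0], [0, 0, 0.0004], 0.5], [[0, 0, 0], [0, 0, 0.0004], 0.5], [[0, 0, 0], [0, 0, 0], 0.5]]}}

```text
clock: 4.88
tcp_pos: [584.8, 33.1, 14.0]
tcp_rot: [[0.978, 0.208, -0.0], [0.208, -0.978, 0.0], [-0.0, -0.0, -1.0]]
ft_force: [0.7, 0.5, 0.6]
width: 46.9
grasp_force: 0.0
```

Request:
{"method": "play_rows", "body": {"moves": [[[0, 0, 0], [0, 0, 0.0004], 0.5], [[0, 0, 0], [0, 0, 0.0004], 0.5], [[0, 0, 0], [0, 0, 0], 0.5]]}}

```text
clock: 5.13
tcp_pos: [584.8, 33.0, 13.2]
tcp_rot: [[0.978, 0.208, -0.0], [0.208, -0.978, 0.0], [-0.0, -0.0, -1.0]]
ft_force: [0.5, 0.8, -0.3]
width: 47.0
grasp_force: 0.0
```

Request:
{"method": "play_rows", "body": {"moves": [[[0, 0, 0], [0, 0, 0.0004], 0.5], [[0, 0, 0], [0, 0, 0.0004], 0.5], [[0, 0, 0], [0, 0, 0], 0.5]]}}

```text
clock: 5.38
tcp_pos: [584.8, 33.0, 12.4]
tcp_rot: [[0.978, 0.208, -0.0], [0.208, -0.978, 0.0], [-0.0, -0.0, -1.0]]
ft_force: [0.8, 0.0, 0.8]
width: 47.4
grasp_force: 0.0
```

Request:
{"method": "play_rows", "body": {"moves": [[[0, 0, 0], [0, 0, 0.0004], 0.5], [[0, 0, 0], [0, 0, 0.0004], 0.5], [[0, 0, 0], [0, 0, 0], 0.5]]}}

```text
clock: 5.63
tcp_pos: [584.8, 33.0, 11.6]
tcp_rot: [[0.978, 0.208, -0.0], [0.208, -0.978, 0.0], [-0.0, -0.0, -1.0]]
ft_force: [0.7, -0.2, -0.3]
width: 47.1
grasp_force: 0.0
```

Request:
{"method": "play_rows", "body": {"moves": [[[0, 0, 0], [0, 0, 0.0004], 0.5], [[0, 0, 0], [0, 0, 0.0004], 0.5], [[0, 0, 0], [0, 0, 0], 0.5]]}}

```text
clock: 5.88
tcp_pos: [584.8, 33.0, 10.8]
tcp_rot: [[0.978, 0.208, -0.0], [0.208, -0.978, 0.0], [-0.0, -0.0, -1.0]]
ft_force: [-0.0, -0.1, 0.4]
width: 47.2
grasp_force: 0.0
```

Request:
{"method": "play_rows", "body": {"moves": [[[0, 0, 0], [0, 0, 0.0004], 0.5], [[0, 0, 0], [0, 0, 0.0004], 0.5], [[0, 0, 0], [0, 0, 0], 0.5]]}}

```text
clock: 6.13
tcp_pos: [584.8, 33.1, 10.0]
tcp_rot: [[0.978, 0.208, -0.0], [0.208, -0.978, 0.0], [-0.0, -0.0, -1.0]]
ft_force: [-0.2, -0.1, 0.1]
width: 46.7
grasp_force: 0.0
```

Request:
{"method": "play_rows", "body": {"moves": [[[0, 0, 0], [0, 0, 0.0004], 0.5], [[0, 0, 0], [0, 0, 0.0004], 0.5], [[0, 0, 0], [0, 0, 0], 0.5]]}}

```text
clock: 6.38
tcp_pos: [584.8, 33.1, 9.2]
tcp_rot: [[0.978, 0.208, -0.0], [0.208, -0.978, 0.0], [-0.0, -0.0, -1.0]]
ft_force: [0.4, -0.5, -0.0]
width: 47.3
grasp_force: 0.0
```

Request:
{"method": "play_rows", "body": {"moves": [[[0, 0, 0], [0, 0, 0.0004], 0.5], [[0, 0, 0], [0, 0, 0.0004], 0.5], [[0, 0, 0], [0, 0, 0], 0.5]]}}

```text
clock: 6.63
tcp_pos: [584.8, 33.0, 8.4]
tcp_rot: [[0.978, 0.208, -0.0], [0.208, -0.978, 0.0], [-0.0, -0.0, -1.0]]
ft_force: [-0.0, 0.1, -0.1]
width: 47.1
grasp_force: 0.0
```

Request:
{"method": "play_rows", "body": {"moves": [[[0, 0, 0], [0, 0, 0.0004], 0.5], [[0, 0, 0], [0, 0, 0.0004], 0.5], [[0, 0, 0], [0, 0, 0], 0.5]]}}

```text
clock: 6.88
tcp_pos: [584.8, 33.1, 7.6]
tcp_rot: [[0.978, 0.208, -0.0], [0.208, -0.978, 0.0], [-0.0, -0.0, -1.0]]
ft_force: [0.7, -0.7, 0.1]
width: 47.1
grasp_force: 0.0
```

Run:
```python
from h import *
a,m=snap('wrist'); b,ms=snap('side')
s=env.get_state();print(s['tcp_pos'],s['ft_force'],proj(m,s['tcp_pos']),proj(ms,s['tcp_pos']))
b=cv2.resize(b[180:330,180:360],None,fx=3,fy=3)
c=np.zeros((450,1100,3),np.uint8); c[:420,:560]=a; c[:450,560:]=b
cv2.imwrite('pics/c2.png',cv2.resize(c[:,:,::-1],(800,327),interpolation=cv2.INTER_AREA))
```

```text
[584.83021779  33.10479759   7.64774007] [-0.34732181  0.23653713 -0.88704138] (np.float64(273.3642737079477), np.float64(247.80511683564467)) (np.float64(279.2658049759405), np.float64(247.88336081308347))
```

View pics/c2.png

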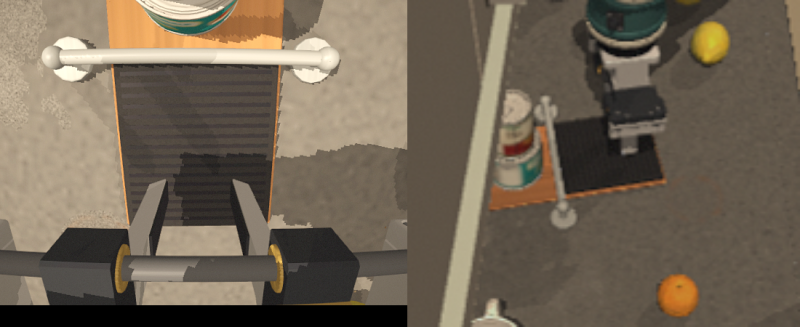

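The fingertips (wrist crop about (160,180) and (240,180)) are over the mat and very near it, with no contact force yet. I'll keep feeling downwards.

Request:
{"method": "play_rows", "body": {"moves": [[[0, 0, 0], [0, 0, 0.0003], 0.5], [[0, 0, 0], [0, 0, 0.0003], 0.5], [[0, 0, 0], [0, 0, 0], 0.5]]}}

```text
clock: 7.23
tcp_pos: [584.8, 33.1, 7.0]
tcp_rot: [[0.978, 0.208, -0.0], [0.208, -0.978, 0.0], [-0.0, -0.0, -1.0]]
ft_force: [-0.5, -0.4, -0.7]
width: 46.8
grasp_force: 0.0
```

Request:
{"method": "play_rows", "body": {"moves": [[[0, 0, 0], [0, 0, 0.0003], 0.5], [[0, 0, 0], [0, 0, 0.0003], 0.5], [[0, 0, 0], [0, 0, 0], 0.5]]}}

```text
clock: 7.48
tcp_pos: [584.8, 33.1, 6.4]
tcp_rot: [[0.978, 0.208, -0.0], [0.208, -0.978, 0.0], [-0.0, -0.0, -1.0]]
ft_force: [-0.2, 0.0, 0.0]
width: 46.8
grasp_force: 0.0
```

Request:
{"method": "play_rows", "body": {"moves": [[[0, 0, 0], [0, 0, 0.0004], 0.5], [[0, 0, 0], [0, 0, 0.0004], 0.5], [[0, 0, 0], [0, 0, 0], 0.5]]}}

```text
clock: 7.73
tcp_pos: [584.8, 33.1, 5.6]
tcp_rot: [[0.978, 0.208, -0.0], [0.208, -0.978, 0.0], [-0.0, -0.0, -1.0]]
ft_force: [-0.6, -0.4, 0.8]
width: 47.0
grasp_force: 0.0
```

Request:
{"method": "play_rows", "body": {"moves": [[[0, 0, 0], [0, 0, 0.0004], 0.5], [[0, 0, 0], [0, 0, 0.0004], 0.5], [[0, 0, 0], [0, 0, 0], 0.5]]}}

```text
clock: 7.98
tcp_pos: [584.8, 33.1, 4.8]
tcp_rot: [[0.978, 0.208, -0.0], [0.208, -0.978, 0.0], [-0.0, -0.0, -1.0]]
ft_force: [-0.2, 0.4, -0.6]
width: 47.5
grasp_force: 0.0
```

Run:
```python
from h import *
m=viewer.camera_model('wrist');s=env.get_state();t=np.array(s['tcp_pos']);R=np.array(s['tcp_rot'])
for ul,ur,v in[(231,317,250),(230,318,250),(231,317,248)]:
  (o,a),(_,b)=ray(m,ul,v),ray(m,ur,v)
  o=R.T@(o-t);a=R.T@a;b=R.T@b
  k=s['width']/abs(a[1]-b[1]); print(ul,ur,'tip in tool frame',o+k*a,o+k*b)
```

```text
231 317 tip in tool frame [  7.18896954 -23.39398125 -20.43004889] [  7.2289785   24.08506291 -20.43418121]
230 318 tip in tool frame [  8.94713845 -23.40246787 -24.56078357] [  8.98714703  24.07657628 -24.56491601]
231 317 tip in tool frame [  8.24094056 -23.39487054 -20.09406579] [  8.28101544  24.08417361 -20.09817842]
```

Request:
{"method": "play_rows", "body": {"moves": [[[0, 0, 0], [0, 0, 0.0005], 0.5], [[0, 0, 0], [0, 0, 0.0005], 0.5], [[0, 0, 0], [0, 0, 0], 0.5]]}}

```text
clock: 8.23
tcp_pos: [584.8, 33.0, 3.7]
tcp_rot: [[0.978, 0.208, -0.0], [0.208, -0.978, 0.0], [-0.0, -0.0, -1.0]]
ft_force: [0.6, 0.5, -0.6]
width: 47.0
grasp_force: 0.0
```

Request:
{"method": "play_rows", "body": {"moves": [[[0, 0, 0], [0, 0, 0.0005], 0.5], [[0, 0, 0], [0, 0, 0.0005], 0.5], [[0, 0, 0], [0, 0, 0], 0.5]]}}

```text
clock: 8.48
tcp_pos: [584.8, 33.0, 2.8]
tcp_rot: [[0.978, 0.208, -0.0], [0.208, -0.978, 0.0], [-0.0, -0.0, -1.0]]
ft_force: [-0.6, 0.3, -0.4]
width: 46.9
grasp_force: 0.0
```

Request:
{"method": "play_rows", "body": {"moves": [[[0, 0, 0], [0, 0, 0.0005], 0.5], [[0, 0, 0], [0, 0, 0.0005], 0.5], [[0, 0, 0], [0, 0, 0], 0.5]]}}

```text
clock: 8.73
tcp_pos: [584.8, 33.1, 1.8]
tcp_rot: [[0.978, 0.208, -0.0], [0.208, -0.978, 0.0], [-0.0, -0.0, -1.0]]
ft_force: [0.6, -0.6, -0.2]
width: 46.6
grasp_force: 0.0
```

Run:
```python
from h import *
a,m=snap('wrist'); b,ms=snap('side')
s=env.get_state();t=np.array(s['tcp_pos']);R=np.array(s['tcp_rot'])
for y in (-24,24):
  for z in (0,-10,-20): p=t+R@[8,y,z]; print(y,z,np.round(proj(m,p)),np.round(proj(ms,p)))
c=np.zeros((600,800,3),np.uint8)
c[:320]=cv2.resize(a[200:300,150:400],(800,320),interpolation=cv2.INTER_CUBIC)
c[320:600,:560]=cv2.resize(b[220:276,230:342],(560,280),interpolation=cv2.INTER_CUBIC)
cv2.imwrite('pics/c3.png',c[:,:,::-1])
```

```text
-24 0 [234. 236.] [278. 256.]
-24 -10 [232. 242.] [278. 254.]
-24 -20 [230. 248.] [278. 251.]
24 0 [313. 236.] [275. 243.]
24 -10 [315. 242.] [275. 241.]
24 -20 [317. 248.] [275. 239.]
```

View pics/c3.png

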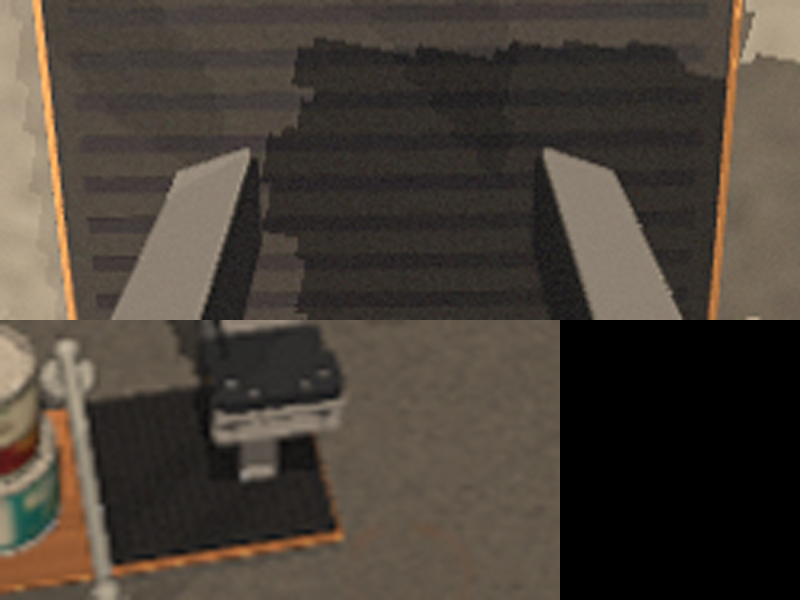

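Crop: the front-inner tip corners are at about wrist (228,247) and (319,247), which puts the tips about 18–20 mm behind the TCP at this opening. They are therefore still about 9 mm above the mat. I'll take a 3 mm step, then fine steps.

Request:
{"method": "play_rows", "body": {"moves": [[[0, 0, 0], [0, 0, 0.001], 0.5], [[0, 0, 0], [0, 0, 0.001], 0.5], [[0, 0, 0], [0, 0, 0.001], 0.5], [[0, 0, 0], [0, 0, 0], 0.5]]}}

```text
clock: 9.17
tcp_pos: [584.7, 33.1, -1.4]
tcp_rot: [[0.978, 0.208, -0.0], [0.208, -0.978, 0.0], [-0.0, -0.0, -1.0]]
ft_force: [-0.2, 0.1, 0.1]
width: 46.9
grasp_force: 0.0
```

Request:
{"method": "play_rows", "body": {"moves": [[[0, 0, 0], [0, 0, 0.0005], 0.5], [[0, 0, 0], [0, 0, 0.0005], 0.5], [[0, 0, 0], [0, 0, 0], 0.5]]}}

```text
clock: 9.42
tcp_pos: [584.8, 33.1, -2.3]
tcp_rot: [[0.978, 0.208, -0.0], [0.208, -0.978, 0.0], [-0.0, -0.0, -1.0]]
ft_force: [0.3, -0.2, 0.2]
width: 47.1
grasp_force: 0.0
```

Request:
{"method": "play_rows", "body": {"moves": [[[0, 0, 0], [0, 0, 0.0005], 0.5], [[0, 0, 0], [0, 0, 0.0005], 0.5], [[0, 0, 0], [0, 0, 0], 0.5]]}}

```text
clock: 9.67
tcp_pos: [584.8, 33.1, -3.2]
tcp_rot: [[0.978, 0.208, -0.0], [0.208, -0.978, 0.0], [-0.0, -0.0, -1.0]]
ft_force: [0.1, -0.1, -0.3]
width: 46.7
grasp_force: 0.0
```

Request:
{"method": "play_rows", "body": {"moves": [[[0, 0, 0], [0, 0, 0.0005], 0.5], [[0, 0, 0], [0, 0, 0.0005], 0.5], [[0, 0, 0], [0, 0, 0], 0.5]]}}

```text
clock: 9.92
tcp_pos: [584.8, 33.1, -4.3]
tcp_rot: [[0.978, 0.208, -0.0], [0.208, -0.978, 0.0], [-0.0, -0.0, -1.0]]
ft_force: [-0.0, 0.1, 0.8]
width: 46.9
grasp_force: 0.0
```

Request:
{"method": "play_rows", "body": {"moves": [[[0, 0, 0], [0, 0, 0.0005], 0.5], [[0, 0, 0], [0, 0, 0.0005], 0.5], [[0, 0, 0], [0, 0, 0], 0.5]]}}

```text
clock: 10.17
tcp_pos: [584.8, 33.0, -5.2]
tcp_rot: [[0.978, 0.208, -0.0], [0.208, -0.978, 0.0], [-0.0, -0.0, -1.0]]
ft_force: [-0.1, 0.6, 0.0]
width: 47.0
grasp_force: 0.0
```

Request:
{"method": "play_rows", "body": {"moves": [[[0, 0, 0], [0, 0, 0.0005], 0.5], [[0, 0, 0], [0, 0, 0.0005], 0.5], [[0, 0, 0], [0, 0, 0], 0.5]]}}

```text
clock: 10.42
tcp_pos: [584.8, 33.1, -6.3]
tcp_rot: [[0.978, 0.208, -0.0], [0.208, -0.978, 0.0], [-0.0, -0.0, -1.0]]
ft_force: [0.7, 0.6, 0.2]
width: 46.8
grasp_force: 0.0
```

Request:
{"method": "play_rows", "body": {"moves": [[[0, 0, 0], [0, 0, 0.0005], 0.5], [[0, 0, 0], [0, 0, 0.0005], 0.5], [[0, 0, 0], [0, 0, 0], 0.5]]}}

```text
clock: 10.67
tcp_pos: [584.8, 33.1, -7.3]
tcp_rot: [[0.978, 0.208, -0.0], [0.208, -0.978, 0.0], [-0.0, -0.0, -1.0]]
ft_force: [0.1, -0.1, -0.4]
width: 46.7
grasp_force: 0.0
```

Request:
{"method": "play_rows", "body": {"moves": [[[0, 0, 0], [0, 0, 0.0005], 0.5], [[0, 0, 0], [0, 0, 0.0005], 0.5], [[0, 0, 0], [0, 0, 0], 0.5]]}}

```text
clock: 10.92
tcp_pos: [584.8, 33.1, -8.3]
tcp_rot: [[0.978, 0.208, -0.0], [0.208, -0.978, 0.0], [-0.0, -0.0, -1.0]]
ft_force: [0.9, 1.3, 0.0]
width: 47.1
grasp_force: 0.0
```

Request:
{"method": "play_rows", "body": {"moves": [[[0, 0, 0], [0, 0, 0.0005], 0.5], [[0, 0, 0], [0, 0, 0.0005], 0.5], [[0, 0, 0], [0, 0, 0], 0.5]]}}

```text
clock: 11.17
tcp_pos: [584.9, 33.1, -9.2]
tcp_rot: [[0.978, 0.208, 0.0], [0.208, -0.978, 0.0], [0.0, -0.0, -1.0]]
ft_force: [0.4, 0.2, 1.1]
width: 47.2
grasp_force: 0.9
```

Request:
{"method": "play_rows", "body": {"moves": [[[0, 0, 0], [0, 0, 0.0004], 0.5], [[0, 0, 0], [0, 0, 0], 0.5], [[0, 0, 0], [0, 0, 0], 0.5]]}}

```text
clock: 11.42
tcp_pos: [584.9, 33.1, -9.4]
tcp_rot: [[0.978, 0.208, 0.0], [0.208, -0.978, 0.0], [0.0, -0.0, -1.0]]
ft_force: [-1.4, 0.8, 4.9]
width: 46.9
grasp_force: 2.3
```

Request:
{"method": "play_rows", "body": {"moves": [[[0, 0, 0], [0, 0, 0.0004], 0.5], [[0, 0, 0], [0, 0, 0.0003], 0.5], [[0, 0, 0], [0, 0, 0], 0.5]]}}

```text
clock: 11.67
tcp_pos: [585.0, 33.1, -9.9]
tcp_rot: [[0.978, 0.208, 0.0], [0.208, -0.978, -0.0], [0.0, 0.0, -1.0]]
ft_force: [-2.7, -0.5, 10.3]
width: 46.7
grasp_force: 5.1
```

Request:
{"method": "play_rows", "body": {"moves": [[[0, 0, 0], [0, 0, 0.0002], 0.5], [[0, 0, 0], [-0.001, 0, 0], 0.5], [[0, 0, 0], [-0.002, 0, 0], 0.5], [[0, 0, 0], [-0.002, 0, 0], 0.5]]}}

```text
clock: 12.0
tcp_pos: [581.3, 32.4, -9.7]
tcp_rot: [[0.978, 0.208, 0.003], [0.208, -0.978, 0.001], [0.003, -0.0, -1.0]]
ft_force: [3.3, 0.5, 7.7]
width: 46.9
grasp_force: 3.8
```

Request:
{"method": "play_rows", "body": {"moves": [[[0, 0, 0], [-0.001, 0, 0.0004], 0.5], [[0, 0, 0], [-0.002, 0, 0], 0.5], [[0, 0, 0], [-0.002, 0, 0], 0.5], [[0, 0, 0], [-0.002, 0, 0], 0.5]]}}

```text
clock: 12.33
tcp_pos: [574.7, 30.9, -9.9]
tcp_rot: [[0.978, 0.208, 0.003], [0.208, -0.978, 0.001], [0.003, 0.0, -1.0]]
ft_force: [2.6, 1.5, 9.7]
width: 47.0
grasp_force: 4.8
```

Request:
{"method": "play_rows", "body": {"moves": [[[0, 0, 0], [-0.002, 0, 0.00025], 0.5], [[0, 0, 0], [-0.002, 0, 0], 0.5], [[0, 0, 0], [-0.0025, 0, 0], 0.5], [[0, 0, 0], [-0.0025, 0, 0], 0.5], [[0, 0, 0], [-0.003, 0, 0], 0.5]]}}

```text
clock: 12.75
tcp_pos: [563.5, 28.6, -9.9]
tcp_rot: [[0.978, 0.208, 0.004], [0.208, -0.978, 0.001], [0.004, 0.0, -1.0]]
ft_force: [6.4, 1.2, 10.4]
width: 46.7
grasp_force: 5.1
```

```bash
cat > chk.py <<'E'
from h import *
np.set_printoptions(precision=1,suppress=True)
def edges():
    a,m=snap('top');hsv=cv2.cvtColor(a,cv2.COLOR_RGB2HSV)
    b,mw=snap('wrist')
    s=env.get_state();print(s['clock'],np.array(s['tcp_pos']),np.array(s['ft_force']))
    hw=cv2.cvtColor(b,cv2.COLOR_RGB2HSV);k=cv2.inRange(hw,(5,110,60),(20,255,255))
    L=[];Rr=[]
    for v in range(100,290,5):
        x=np.where(k[v,100:420])[0]+100
        if len(x)>2 and x.max()-x.min()>120: L.append(plane(mw,x.min(),v,6)[:2]);Rr.append(plane(mw,x.max()+1,v,6)[:2])
    yaw=[];
    for P in(L,Rr):
        P=np.array(P);d=P[0]-P[-1];yaw.append(np.degrees(np.arctan2(d[1],d[0])))
    print('board yaw',np.array(yaw),'left',L[0],L[-1],'right',Rr[0],Rr[-1])
    return a,m,b,mw
E
python3 - <<'E'
from chk import *
a,m,b,mw=edges()
c=np.zeros((600,800,3),np.uint8)
c[:420,:560]=b; t=a[130:250,210:290]; c[:480,560:800]=cv2.resize(t,(240,360))[:480] if 0 else np.pad(cv2.resize(t,(240,360)),((0,120),(0,0),(0,0)))
cv2.imwrite('pics/d1.png',c[:,:,::-1])
E
```

```text
12.85 [563.   28.4 -10. ] [ 2.4  0.  11.1]
board yaw [12.8 12.9] left [634.4 111.6] [532.5  88.5] right [661.3 -14.4] [559.5 -37.8]
```

View pics/d1.png

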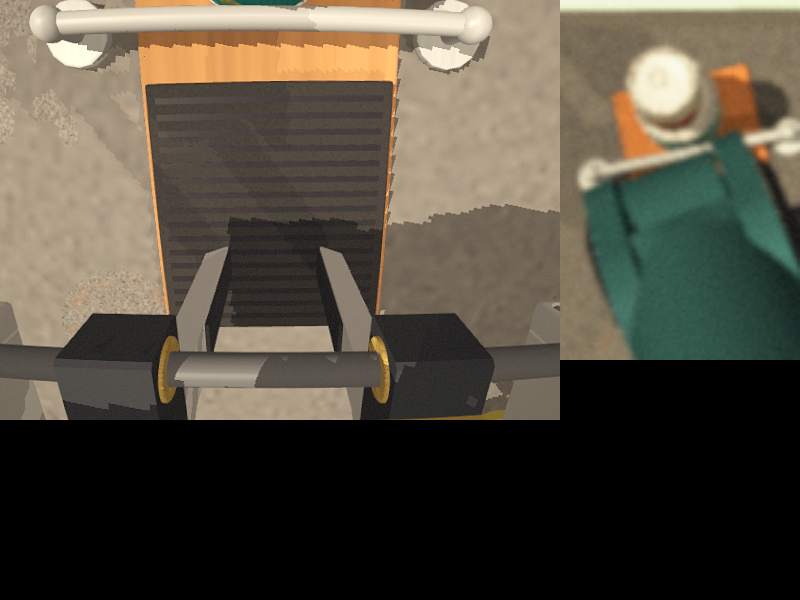

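Wrist view: the mat's far edge (v≈83) has come out past the bar (v≈20), so the board is following. The tins are upright at the bar. The pull continues.

Request:
{"method": "play_rows", "body": {"moves": [[[0, 0, 0], [-0.002, 0, 0], 0.5], [[0, 0, 0], [-0.003, 0, 0], 0.5], [[0, 0, 0], [-0.003, 0, 0], 0.5], [[0, 0, 0], [-0.0035, 0, 0], 0.5], [[0, 0, 0], [-0.0035, 0, 0], 0.5]]}}

```text
clock: 13.27
tcp_pos: [548.8, 25.4, -9.9]
tcp_rot: [[0.978, 0.208, 0.004], [0.208, -0.978, 0.001], [0.004, 0.0, -1.0]]
ft_force: [5.2, 1.0, 9.4]
width: 47.0
grasp_force: 5.2
```

Request:
{"method": "play_rows", "body": {"moves": [[[0, 0, 0], [-0.0035, 0, 0.0003], 0.5], [[0, 0, 0], [-0.004, 0, 0], 0.5], [[0, 0, 0], [-0.0045, 0, 0], 0.5], [[0, 0, 0], [-0.005, 0, 0], 0.5]]}}

```text
clock: 13.6
tcp_pos: [532.5, 21.9, -10.1]
tcp_rot: [[0.978, 0.208, 0.005], [0.208, -0.978, 0.001], [0.005, 0.0, -1.0]]
ft_force: [6.4, 1.1, 12.5]
width: 47.2
grasp_force: 6.0
```

Request:
{"method": "play_rows", "body": {"moves": [[[0, 0, 0], [-0.005, 0, 0], 0.5], [[0, 0, 0], [-0.005, 0, 0], 0.5], [[0, 0, 0], [-0.0055, 0, 0], 0.5], [[0, 0, 0], [-0.0055, 0, 0], 0.5], [[0, 0, 0], [-0.005, 0, 0], 0.5]]}}

```text
clock: 14.02
tcp_pos: [506.5, 16.3, -10.3]
tcp_rot: [[0.978, 0.208, 0.004], [0.208, -0.978, 0.001], [0.004, 0.0, -1.0]]
ft_force: [4.5, 1.5, 13.7]
width: 47.0
grasp_force: 6.8
```

Request:
{"method": "play_rows", "body": {"moves": [[[0, 0, 0], [-0.005, 0, -0.0002], 0.5], [[0, 0, 0], [-0.005, 0, -0.0001], 0.5], [[0, 0, 0], [-0.005, 0, 0], 0.5], [[0, 0, 0], [-0.004, 0, 0], 0.5], [[0, 0, 0], [-0.003, 0, 0], 0.5]]}}

```text
clock: 14.43
tcp_pos: [484.7, 11.7, -10.2]
tcp_rot: [[0.978, 0.208, 0.003], [0.208, -0.978, 0.0], [0.003, 0.0, -1.0]]
ft_force: [3.3, 1.3, 12.0]
width: 47.0
grasp_force: 6.2
```

Run:
```python
from chk import *
a,m,b,mw=edges()
cv2.imwrite('pics/w5.png',b[:,:,::-1])
hw=cv2.cvtColor(b,cv2.COLOR_RGB2HSV)
k=cv2.inRange(hw,(5,110,60),(20,255,255))
for u in(200,240,280,320):
    y=np.where(k[:200,u])[0]; print(u,y.min() if len(y) else None,plane(mw,u,y.min(),6) if len(y) else '')
s,ms=snap('side');cv2.imwrite('pics/s5.png',cv2.resize(s[180:330,180:360],(720,600))[:,:,::-1])
```

```text
14.5333 [484.2  11.5 -10.3] [ 0.3  0.2 12.2]
board yaw [12.8 13. ] left [555.7  94.7] [453.9  71.5] right [582.5 -31.1] [480.8 -54.5]
200 0 [607.6  73.8   6. ]
240 0 [611.3  55.    6. ]
280 0 [615.3  36.3   6. ]
320 0 [619.4  17.7   6. ]
```

View pics/s5.png

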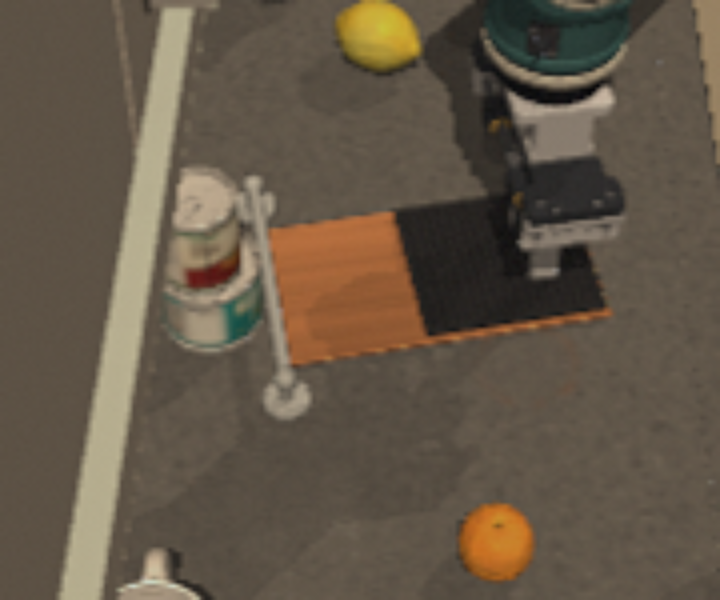

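Side view: the tins stand upright on the worktop behind the rail, still stacked. The board's far edge, crop (270,232)–(292,363), is just about at the bar. I'll pull about 20 mm more.

Request:
{"method": "play_rows", "body": {"moves": [[[0, 0, 0], [-0.003, 0, 0], 0.5], [[0, 0, 0], [-0.004, 0, 0], 0.5], [[0, 0, 0], [-0.004, 0, 0], 0.5], [[0, 0, 0], [-0.004, 0, 0], 0.5], [[0, 0, 0], [-0.003, 0, 0], 0.5], [[0, 0, 0], [-0.001, 0, 0], 0.5], [[0, 0, 0], [0, 0, 0], 0.5]]}}

```text
clock: 15.17
tcp_pos: [466.0, 7.7, -10.2]
tcp_rot: [[0.978, 0.208, 0.003], [0.208, -0.978, 0.0], [0.003, 0.0, -1.0]]
ft_force: [1.7, 0.5, 13.3]
width: 47.3
grasp_force: 6.6
```

```bash
cat > gap.py <<'E'
from chk import *
s,ms=snap('side')
st=env.get_state();print(st['clock'],np.array(st['tcp_pos']),np.array(st['ft_force']))
k=cv2.inRange(cv2.cvtColor(s,cv2.COLOR_RGB2HSV),(5,110,50),(14,255,255))
k[:, :225]=0;k[:,345:]=0;k[:215]=0;k[290:]=0
cs,_=cv2.findContours(k,cv2.RETR_EXTERNAL,cv2.CHAIN_APPROX_NONE)
P=np.array([plane(ms,*q[0],6)[:2] for q in max(cs,key=cv2.contourArea)],np.float32)
r=cv2.minAreaRect(P);print('wood rect',r);print(cv2.boxPoints(r))
# rail frame from wrist feet measure
o=np.array([677.9,56.2]);y=np.radians(11.5);R=np.array([[np.cos(y),-np.sin(y)],[np.sin(y),np.cos(y)]])
print('in rail frame');print((cv2.boxPoints(r)-o)@R)
E
python3 gap.py
```

```text
15.2167 [466.    7.7 -10.3] [ 0.8 -0.  13.1]
wood rect ((540.7410278320312, 26.47216033935547), (239.1719512939453, 133.22581481933594), 12.70290470123291)
[[409.4  65.2]
 [438.7 -64.8]
 [672.  -12.2]
 [642.8 117.8]]
in rail frame
[[-261.3   62.3]
 [-258.5  -70.9]
 [ -19.4  -65.9]
 [ -22.2   67.3]]
```

The board's far edge is 19–22 mm from the bar's axis, so it clears the bar by about 15–17 mm, roughly a finger's width. The board measures 239×133 mm, which fits. I'll lift off and go to the lemon.

Request:
{"method": "play_rows", "body": {"moves": [[[0, 0, 0], [0, 0, -0.003], 0.5], [[0, 0, 0], [0, 0, -0.012], 0.5], [[0, 0, 0], [0, 0, -0.02], 0.5], [[0, 0, 0], [0, 0, -0.025], 0.3], [[0, 0, -6.5], [0, 0, -0.025], 0], [[0, 0, -6.5], [0, 0, -0.02], 0], [[0, 0, -6.5], [0, 0, -0.015], 0], [[0, 0, -6.5], [0, 0, 0], 0]]}}

```text
clock: 15.88
tcp_pos: [465.9, 7.5, 111.6]
tcp_rot: [[0.784, 0.62, 0.004], [0.62, -0.784, -0.001], [0.003, 0.003, -1.0]]
ft_force: [0.4, -0.2, 0.6]
width: 77.0
grasp_force: 0.0
```

Request:
{"method": "play_rows", "body": {"moves": [[[0, 0, 0], [-0.015, 0.022, 0], 0], [[0, 0, 0], [-0.0225, 0.0333, 0], 0], [[0, 0, 0], [-0.0225, 0.0333, 0], 0], [[0, 0, 0], [-0.0225, 0.0333, 0], 0], [[0, 0, 0], [-0.0225, 0.0333, 0], 0], [[0, 0, 0], [-0.0225, 0.0333, 0], 0], [[0, 0, 0], [-0.02, 0.03, 0], 0], [[0, 0, 0], [-0.0179, 0.0263, 0], 0]]}}

```text
clock: 16.55
tcp_pos: [484.4, -290.0, 108.7]
tcp_rot: [[0.789, 0.615, -0.0], [0.615, -0.789, -0.0], [-0.0, 0.0, -1.0]]
ft_force: [-0.1, -0.1, -0.1]
width: 94.1
grasp_force: 0.0
```

Request:
{"method": "play_rows", "body": {"moves": [[[0, 0, 0], [0, 0, 0], 0], [[0, 0, 0], [0, 0, 0], 0]]}}

```text
clock: 16.72
tcp_pos: [484.4, -288.7, 108.4]
tcp_rot: [[0.79, 0.614, -0.0], [0.614, -0.79, 0.0], [-0.0, -0.001, -1.0]]
ft_force: [-0.0, -0.0, 0.4]
width: 93.8
grasp_force: 0.0
```

```bash
cat > lem.py <<'E'
from h import *
np.set_printoptions(precision=1,suppress=True)
s=env.get_state();t=np.array(s['tcp_pos']);R=np.array(s['tcp_rot']);print(s['clock'],t,R[:,0],s['width'])
def lem(n,f=None):
    im,m=snap(n,f)
    k=cv2.inRange(cv2.cvtColor(im,cv2.COLOR_RGB2HSV),(20,110,60),(34,255,255))
    cs,_=cv2.findContours(k,cv2.RETR_EXTERNAL,cv2.CHAIN_APPROX_NONE)
    o=[]
    for c in cs:
        if cv2.contourArea(c)<150: continue
        M=cv2.moments(c);u,v=M['m10']/M['m00'],M['m01']/M['m00']
        P=np.array([plane(m,*q[0],29)[:2] for q in c]);w,V=np.linalg.eigh(np.cov(P.T))
        print(n,u,v,cv2.boundingRect(c),plane(m,u,v,29),'yaw',np.degrees(np.arctan2(V[1,1],V[0,1]))%180);o.append((m,u,v))
    return o
a=lem('wrist','wl.png');b=lem('side')
for x in a:
  for y in b:
    p,g=tri(ray(*x),ray(*y))
    if g<8: print('tri',p,g,'in tool',R.T@(p-t))
E
python3 lem.py
```

```text
16.7167 [ 484.4 -288.7  108.4] [ 0.8  0.6 -0. ] 93.78271863602612
wrist 275.1701901625412 207.17096922695563 (241, 160, 70, 94) [ 487.7 -288.3   29. ] yaw 35.0656126229857
wrist 124.44405902936253 135.23940362087325 (82, 94, 86, 83) [ 461.2 -157.7   29. ] yaw 87.00691159560796
wrist 283.1251956181533 25.447319576372966 (235, 0, 103, 59) [ 600.1 -207.9   29. ] yaw 138.04385222162415
side 318.5 199.17933333333332 (310, 190, 18, 20) [ 461.3 -159.1   29. ] yaw 81.07736947168925
side 274.0949754901961 188.3933823529412 (264, 180, 22, 18) [ 607.6 -206.2   29. ] yaw 103.31879588830586
side 309.34914089347075 172.91202749140894 (300, 165, 20, 17) [ 487.6 -290.3   29. ] yaw 72.72009631555407
tri [ 487.9 -288.    30.9] 0.3420869471370012 in tool [ 3.2  1.6 77.5]
tri [ 461.5 -158.    30. ] 0.020831712646515732 in tool [  62.1 -117.2   78.4]
tri [ 493.4 -183.3  120.3] 5.704107351535995 in tool [ 71.7 -77.7 -11.9]
tri [ 604.1 -208.    26.4] 7.137643844753261 in tool [144.1   9.8  81.9]
```

View pics/wl.png

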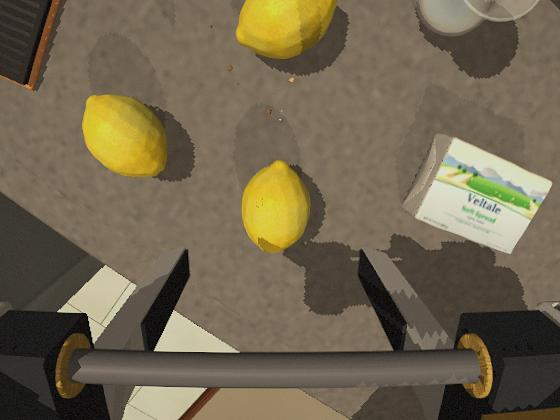

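Wrist view: lemon C is at (275,207), centred between the fingers (tips at (187,251) and (360,251)) and aligned with them. Triangulated, it is at (488,-288,31). I'll descend and grasp.

Request:
{"method": "play_rows", "body": {"moves": [[[0, 0, 0], [0.002, 0.001, 0.01], 0], [[0, 0, 0], [0.001, 0.0005, 0.02], 0], [[0, 0, 0], [0, 0, 0.025], 0], [[0, 0, 0], [0, 0, 0.025], 0], [[0, 0, 0], [0, 0, 0.018], 0], [[0, 0, 0], [0, 0, 0.012], 0], [[0, 0, 0], [0, 0, 0.006], 0], [[0, 0, 0], [0, 0, 0.001], 0]]}}

```text
clock: 17.48
tcp_pos: [488.1, -285.7, -9.0]
tcp_rot: [[0.787, 0.617, -0.001], [0.617, -0.787, 0.001], [-0.0, -0.001, -1.0]]
ft_force: [0.1, 0.3, 0.0]
width: 94.0
grasp_force: 0.0
```

Request:
{"method": "play_rows", "body": {"moves": [[[0, 0, 0], [0, 0, 0], 0.3], [[0, 0, 0], [0, 0, 0], 0.5], [[0, 0, 0], [0, 0, 0], 1], [[0, 0, 0], [0, 0, 0], 1], [[0, 0, 0], [0, 0, 0], 1], [[0, 0, 0], [0, 0, 0], 1], [[0, 0, 0], [0, 0, 0], 1]], "newtons": 8}}

```text
clock: 18.07
tcp_pos: [488.4, -286.8, -7.9]
tcp_rot: [[0.788, 0.616, 0.0], [0.616, -0.788, -0.0], [0.0, 0.0, -1.0]]
ft_force: [-0.7, -0.7, 3.6]
width: 55.3
grasp_force: 8.0
```

Request:
{"method": "play_rows", "body": {"moves": [[[0, 0, 0], [0, 0, -0.004], 1], [[0, 0, 0], [0, 0, -0.006], 1], [[0, 0, 0], [0, 0, -0.01], 1], [[0, 0, 0], [0, 0, -0.01], 1], [[0, 0, 0], [0, 0, 0], 1]], "newtons": 10}}

```text
clock: 18.48
tcp_pos: [489.4, -287.2, 24.4]
tcp_rot: [[0.788, 0.616, 0.002], [0.616, -0.788, -0.002], [0.001, 0.003, -1.0]]
ft_force: [0.5, 1.1, -0.7]
width: 55.5
grasp_force: 10.0
```

```bash
python3 lem.py
```

```text
18.4833 [ 489.4 -287.2   24.4] [0.8 0.6 0. ] 55.48624737783901
wrist 404.1833333333333 378.496875 (398, 351, 10, 51) [ 469.1 -419.9   29. ] yaw 45.57998963516568
wrist 273.059956390237 277.77428430751917 (218, 204, 111, 145) [ 475.2 -298.4   29. ] yaw 34.99953881295113
wrist 63.18310506480375 156.5418696571376 (2, 99, 123, 115) [ 460.7 -157.4   29. ] yaw 96.55520640314404
wrist 278.94848038183477 19.741243770618375 (216, 0, 134, 50) [ 591.2 -211.5   29. ] yaw 130.36063933743688
side 318.494 199.1413333333333 (310, 190, 18, 20) [ 461.4 -159.3   29. ] yaw 81.01638860989631
side 274.03097893432465 188.45353159851302 (264, 180, 22, 18) [ 607.8 -205.9   29. ] yaw 103.96842475284235
side 307.0897435897436 166.06508875739644 (300, 158, 14, 17) [ 494.6 -327.4   29. ] yaw 80.71582310676666
tri [ 494.5 -284.6   66.5] 7.631099241133512 in tool [  5.6   1.2 -42.2]
tri [ 461.5 -157.9   30.3] 0.11542138364097738 in tool [  57.6 -119.    -6.3]
tri [ 506.8 -198.5  132.5] 6.874019324565571 in tool [  68.5  -58.9 -108.2]
```

Lifted: the lemon is held at 55.5 mm opening, with its centre at about z 62. I'll carry it over the mat, to about (497,16) on the board and well away from the tins.

Request:
{"method": "play_rows", "body": {"moves": [[[0, 0, 0], [0, 0, -0.02], 1], [[0, 0, 0], [0, 0, -0.025], 1], [[0, 0, 0], [0.008, -0.01, -0.015], 1], [[0, 0, 0], [0.018, -0.022, 0], 1], [[0, 0, 0], [0.022, -0.027, 0], 1], [[0, 0, 0], [0.024, -0.029, 0], 1], [[0, 0, 0], [0.024, -0.029, 0], 1], [[0, 0, 0], [0.024, -0.029, 0], 1]]}}

```text
clock: 19.25
tcp_pos: [492.4, -96.1, 81.7]
tcp_rot: [[0.788, 0.616, -0.0], [0.616, -0.788, -0.0], [-0.0, -0.0, -1.0]]
ft_force: [1.2, 0.8, -1.0]
width: 55.3
grasp_force: 10.0
```

Request:
{"method": "play_rows", "body": {"moves": [[[0, 0, 0], [0.024, -0.029, 0], 1], [[0, 0, 0], [0.021, -0.026, 0], 1], [[0, 0, 0], [0.016, -0.019, 0], 1], [[0, 0, 0], [0.009, -0.011, 0], 1], [[0, 0, 0], [0.0028, -0.0032, 0], 1], [[0, 0, 0], [0, 0, 0], 1]]}}

```text
clock: 19.75
tcp_pos: [495.8, 17.4, 81.7]
tcp_rot: [[0.787, 0.617, -0.0], [0.617, -0.787, 0.0], [-0.0, -0.0, -1.0]]
ft_force: [0.2, -1.0, -0.3]
width: 55.1
grasp_force: 10.0
```

Request:
{"method": "play_rows", "body": {"moves": [[[0, 0, 0], [0, 0, 0.01], 1], [[0, 0, 0], [0, 0, 0.02], 1], [[0, 0, 0], [0, 0, 0.02], 1], [[0, 0, 0], [0, 0, 0.012], 1], [[0, 0, 0], [0, 0, 0.005], 1], [[0, 0, 0], [0, 0, 0], 1]]}}

```text
clock: 20.25
tcp_pos: [495.2, 16.0, 13.7]
tcp_rot: [[0.788, 0.615, -0.002], [0.615, -0.788, 0.0], [-0.002, -0.001, -1.0]]
ft_force: [-0.8, -0.2, -1.1]
width: 55.1
grasp_force: 10.0
```

Request:
{"method": "play_rows", "body": {"moves": [[[0, 0, 0], [0, 0, 0.003], 1], [[0, 0, 0], [0, 0, 0.002], 1], [[0, 0, 0], [0, 0, 0.001], 1], [[0, 0, 0], [0, 0, 0], 1]]}}

```text
clock: 20.58
tcp_pos: [496.2, 16.6, 9.2]
tcp_rot: [[0.788, 0.616, 0.001], [0.616, -0.788, -0.0], [0.0, 0.0, -1.0]]
ft_force: [-0.2, 0.2, -0.8]
width: 55.0
grasp_force: 10.0
```

Request:
{"method": "play_rows", "body": {"moves": [[[0, 0, 0], [0, 0, 0.001], 1], [[0, 0, 0], [0, 0, 0.001], 1], [[0, 0, 0], [0, 0, 0], 1], [[0, 0, 0], [0, 0, 0], 1]]}}

```text
clock: 20.92
tcp_pos: [495.9, 16.7, 6.9]
tcp_rot: [[0.788, 0.616, 0.0], [0.616, -0.788, 0.0], [0.0, 0.0, -1.0]]
ft_force: [-0.5, 0.0, -0.7]
width: 55.1
grasp_force: 10.0
```

Request:
{"method": "play_rows", "body": {"moves": [[[0, 0, 0], [0, 0, 0.0008], 1], [[0, 0, 0], [0, 0, 0.0007], 1], [[0, 0, 0], [0, 0, 0], 1]]}}

```text
clock: 21.17
tcp_pos: [495.9, 16.7, 5.3]
tcp_rot: [[0.788, 0.616, -0.0], [0.616, -0.788, 0.0], [-0.0, -0.0, -1.0]]
ft_force: [-0.6, -0.2, -0.4]
width: 55.3
grasp_force: 10.0
```

Request:
{"method": "play_rows", "body": {"moves": [[[0, 0, 0], [0, 0, 0.0008], 1], [[0, 0, 0], [0, 0, 0.0007], 1], [[0, 0, 0], [0, 0, 0], 1]]}}

```text
clock: 21.42
tcp_pos: [496.2, 16.8, 4.2]
tcp_rot: [[0.788, 0.616, 0.0], [0.616, -0.788, -0.0], [0.0, 0.0, -1.0]]
ft_force: [-2.5, -0.3, 11.6]
width: 55.0
grasp_force: 10.0
```

Contact with the mat. I'll ease off a little, then release slowly.

Request:
{"method": "play_rows", "body": {"moves": [[[0, 0, 0], [0, 0, -0.0006], 1], [[0, 0, 0], [0, 0, -0.0004], 1], [[0, 0, 0], [0, 0, 0], 1]], "newtons": 4}}

```text
clock: 21.67
tcp_pos: [495.9, 16.6, 4.9]
tcp_rot: [[0.788, 0.616, -0.0], [0.616, -0.788, 0.0], [-0.0, -0.0, -1.0]]
ft_force: [-0.1, 0.1, -1.2]
width: 55.6
grasp_force: 4.0
```

Request:
{"method": "play_rows", "body": {"moves": [[[0, 0, 0], [0, 0, 0.0004], 1], [[0, 0, 0], [0, 0, 0], 0.4], [[0, 0, 0], [0, 0, 0], 0.38], [[0, 0, 0], [0, 0, 0], 0.35], [[0, 0, 0], [0, 0, 0], 0.3], [[0, 0, 0], [0, 0, 0], 0.15], [[0, 0, 0], [0, 0, 0], 0], [[0, 0, 0], [0, 0, 0], 0]]}}

```text
clock: 22.33
tcp_pos: [495.9, 16.6, 4.5]
tcp_rot: [[0.788, 0.616, -0.0], [0.616, -0.788, 0.0], [0.0, -0.0, -1.0]]
ft_force: [0.5, 0.6, 0.1]
width: 82.8
grasp_force: 0.0
```

Request:
{"method": "play_rows", "body": {"moves": [[[0, 0, 0], [0, 0, 0], 0], [[0, 0, 0], [0, 0, -0.005], 0], [[0, 0, 0], [0, 0, -0.015], 0], [[0, 0, 0], [0, 0, -0.025], 0], [[0, 0, 0], [0, 0, -0.035], 0], [[0, 0, 0], [0, 0, -0.035], 0], [[0, 0, 0], [0, 0, -0.025], 0], [[0, 0, 0], [0, 0, -0.01], 0]]}}

```text
clock: 23.0
tcp_pos: [497.3, 16.9, 158.4]
tcp_rot: [[0.788, 0.616, 0.005], [0.616, -0.788, -0.0], [0.003, 0.003, -1.0]]
ft_force: [1.0, 0.2, -0.0]
width: 94.3
grasp_force: 0.0
```

```bash
python3 lem.py; python3 gap.py
python3 - <<'E'
from h import *
s,ms=snap('side');old=cv2.imread('pics/s5.png')
# tins: compare region with earlier crop
new=cv2.resize(s[180:330,180:360],(720,600))[:,:,::-1]
print('tin region diff',np.abs(new[160:360,150:265].astype(int)-old[160:360,150:265]).mean())
E
```

```text
23.0 [497.3  16.9 158.4] [0.8 0.6 0. ] 94.30162690674092
wrist 487.42597898758356 374.99808978032473 (480, 349, 12, 49) [ 482.3 -323.3   29. ] yaw 50.92310397534493
wrist 367.48846620801294 321.13058141103465 (350, 290, 42, 58) [ 450.4 -150.9   29. ] yaw 66.89667151183724
wrist 505.4347939082072 242.67316388585687 (468, 214, 75, 58) [ 607.8 -205.    29. ] yaw 120.43309024404785
wrist 272.14109747420844 202.62148701529702 (242, 160, 62, 84) [491.7  13.2  29. ] yaw 33.18080927316683
wrist 51.83449477351916 7.964576074332171 (37, 0, 31, 22) [512.5 276.6  29. ] yaw 132.05939100514288
side 310.1833098921706 236.12611345522737 (298, 226, 25, 21) [493.1   2.2  29. ] yaw 61.52912974969187
side 316.6649029982363 199.5379188712522 (310, 190, 14, 20) [ 467.4 -157.2   29. ] yaw 88.12480471553378
side 273.92193308550185 188.36988847583643 (264, 180, 21, 18) [ 608.2 -206.3   29. ] yaw 102.83002353174496
tri [ 607.8 -203.    31.8] 0.7215997353186372 in tool [-48.8 240.8 127.2]
tri [494.7  15.7  44.1] 0.5719296494841489 in tool [ -3.2  -1.  114.2]
23.15 [496.   16.5 154.7] [ 1.4  0.1 -1.2]
wood rect ((540.6206665039062, 26.44408416748047), (238.9201202392578, 133.22805786132812), 12.70516586303711)
[[409.4  65.2]
 [438.7 -64.8]
 [671.8 -12.3]
 [642.5 117.7]]
in rail frame
[[-261.3   62.3]
 [-258.5  -70.9]
 [ -19.6  -65.9]
 [ -22.4   67.3]]
tin region diff 0.816231884057971
```

```bash
python3 -c "
from cell import job
print(job.sign_off())"
```

```text
the job is handed in; nothing more can be done
None
```

I drew the board out to about 15–17 mm clear of the rail and laid the lemon on its mat. The tins stand upright, still stacked, on the worktop behind the rail, and the job is handed in; the highest press force I read was about 14 N, and the lemon met the mat with about 12 N before I eased off and released it.

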